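# Fasten the potter's tool case with its swivel hasp

### The arm

A 6-joint arm with a two-finger parallel gripper is mounted at the origin on a cart in front of the work surface, level with it; the furniture and walls round the work are solid. World frame = base frame: x ahead of the robot, y to its left, z up, the work surface at z = 0. Lengths are in m, angles in degrees, forces in N, time in s.
With the tool pointing down it reaches from about 0.4 to 0.825 m from the base axis. Payload 7 kg.
Tool frame: the origin (TCP) lies midway between the tips of the shut fingers; the grasp point (between the pads) lies r.grip_depth behind it (r.grip_depth is the distance from the TCP to the grasp point, in m); z points along the fingers, y is the line along which they close (so a half turn about z gives the same grasp; the last joint's range is limited). The gripper opens to 88 mm and grips with 3 to 60 N. Pads are 19 mm wide; open, the fingers measure 130 mm over their backs; the gripper's body (78 mm by 193 mm) begins 47 mm behind the grasp point.
Start: joints at [80.22, 20.546, 0.682, 0, -70.136, -16.507], TCP at [0.299, 0.605, 0.227] pointing down, gripper open.
Joint ranges: [-176.03, 176.03], [-82.01, 121.73], [-58.28, 71.71], [-173.87, 95.51], [-174.79, -0.11], [-173.66, 173.66]. Speed limits (degrees/s): [136.94, 136.94, 172.46, 180, 180, 180].

### API

Orientations are given as [roll, pitch, yaw] about the fixed x, y, z axes, in that order (R = Rz(yaw) Ry(pitch) Rx(roll)).
In Python, from plant import r, cam, get_state, close_job gives the robot as it stands (r), with the cameras (cam), the readings as plain functions and the job as plain functions.
- The arm moves only by the tool hand_motion, called as a command line: name --argument value ..., lists and objects as JSON in quotes. Schema: {"type":"object","properties":{"motion":{"type":"array","items":{"type":"array","items":{"type":"array","items":{"type":"number"},"minItems":6,"maxItems":6},"minItems":1,"maxItems":12},"minItems":1,"maxItems":1},"finger_gap":{"type":"number"},"clamp_n":{"type":"number"},"only":{"type":"string"},"quiet":{"type":"boolean"},"lines":{"type":"string"}},"required":["motion"],"additionalProperties":false}. motion is a list that holds a single list of rows (three levels of brackets), with 1 to 12 rows, each of 6 numbers: dx, dy, dz in shares of 750 mm (1.0 is 750 mm), then a rotation vector rx, ry, rz in parts of the range, where 1.0 means 45 degrees; each row is the pose to reach, as a shift and turn from the pose commanded when the call began, along the tool's axes at that moment; what a row does not reach only later rows make up. A row lasts 1/12 s, in which the tool goes at most 0.0417 m and 7.16 degrees, less where a joint would pass 70% of its speed; a pose out of reach is approached as far as the arm can. finger_gap is the finger opening in m, set as the call begins (left out keeps the last). The fingers move at their own pace and stop on an object; clamp_n is the grip in N (left out, the last holds). Time passes only in rows, so rows that do not move let the fingers close. The tool returns the time, the measured TCP pose, the force, the opening and the grip force at its end. only (a regular expression) keeps the lines of the reply that match it, lines (a string "A,B") keeps lines A to B, and quiet returns only ok. No shift or turn number may pass 1 either way. Input that does not fit is refused with a message, and nothing moves.
- get_state(): the state, without advancing time (a new reading comes with each control period).
- cam.capture(name): name is "side" or "top"; returns a dict with "frame" (384x512x3 uint8, red, green, blue), "z_map" (384x512 float32, m along the optical axis (not along the pixel's ray), 0 where there is no reading), "fx", "fy", "cx", "cy" (pixels), "cam_to_world" (4x4, takes a point from camera to world coordinates). Camera axes: x right, y down, z forward; pixel columns grow to the right and rows downward; lengths in m; the calibration is good to about 2 mm. A picture is of the moment at which its call begins.
- close_job(): hands the job in; it is judged then, once.
The state is a dict: "time_s": time; "joints": joint angles; "qd": joint speeds; "joint_torque": joint torques, N m; "tcp_pos": TCP position; "eef_rot": TCP orientation; "contact_force": force on the tool from outside, world axes, zero at the start; "moment": the same for the moment, N m; "gripper_width": finger opening in m; "gripper_force": force on a finger pad.
Only numpy, scipy, OpenCV 4.12 (cv2) and the standard library are available. Lean on these libraries where they do the work, as an engineer would, in place of code of your own. Each camera call takes 0.05 s, during which the arm holds its last target. There are 200 camera calls.

### The job

The packed tool case is about to be carried off, so fasten it: swing the steel hasp over so that its slot drops over the brass eye and the strap lies flat on the shut lid, then turn the eye a quarter turn (either way) so that it stands crosswise over the slot and the hasp can no longer lift. Leave the lid shut, and the jars and the bowl beside the case where they are.

Things in the scene. Friction and masses are not known exactly. Their poses are not given: they have to be found in the camera images.
- tool_case: wooden tool case, 180 deep (x) x 240 wide (y) x 85 mm high, fixed. Origin: centre of its underside, on the table; x points from its front (nearest the robot) to its back, z up. Its level top (z = 85) is a fixed front deck, x = -90 to -54, and behind it the pale lid board, 10 thick, reaching 6 mm past both ends, hinged at the back. Carrying handles hang on the ends
- case_lid (a joint): the lid: 0 shut, grows as it is lifted at the front, to 1.7 rad; it is shut by its own weight (0.5 kg)
- hasp (a joint): the hasp, a steel strap 40 mm wide, 3 thick, 122 long from its pin: 0 flat on the lid, pointing to the case's back; 1.57 upright; more when it leans to the front (stop 2.6). Stiff hinge: it stays where left; 1 to 2 N at its end moves it. Slot: 18 mm wide, 54 to 92 mm from the pin. It passes the eye only while that is within about 0.3 rad of the strap's line; a crosswise eye stops it
- hasp_pin (a point): middle of the hasp's hinge pin, on the front deck: x = -60, y = 0, z = 89 mm in the case's frame; the pin runs along the case's y. The fixed leaf in front of it is screwed to the deck
- hasp_end (a point): middle of the strap's solid end (which runs from 92 to 122 mm from the pin, its last 8 mm a rolled lip 5 mm high), 106 mm from the pin, on the face that looks up when the hasp is shut; it then lies at x = 46, z = 90 mm in the case's frame. Its x axis points along the strap from the pin to the free end
- eye (a joint): the brass swivel eye, a D-shaped loop on a 10 mm round neck, turning about a vertical axis on the lid: 0 with the loop in line with the strap (along the case's x), positive counter-clockwise from above, +1.57 or -1.57 crosswise; stops at +1.62 and -1.62. Light friction (0.03 N m); it stays where it is left
- eye_mid (a point): centre of the eye's loop, on its axis: x = 12, y = 0, z = 104 mm in the case's frame while the lid is shut. The loop is 28 mm long along its own x axis, 8 mm thick across it, and reaches from 11.5 mm below this point to 11.5 mm above it. When the hasp is shut, its upper face lies 2.5 mm below the loop
- jar_fern: glaze jar, teal label, white ribbed lid, 60 mm wide, 84 high, loose; origin under its centre
- jar_plum: glaze jar, white ribbed lid, 52 mm wide, 69 high, loose; origin under its centre
- jar_shell: glaze jar, white ribbed lid, 52 mm wide, 69 high, loose; origin under its centre
- stoneware_bowl: dark stoneware bowl, 88 mm wide, 68 high, loose; origin under its centre

How it is judged:
By the outcome, as a careful person would: the job done as asked, in the order asked, and still so for the second after the job is handed in, with the robot touching nothing.
It also fails if it takes over 45 s, if anything falls off the work surface, if the arm or the gripper's body presses on something with over 40 N, if the wrist force passes 120 N, or if a joint passes its speed limit or range.

## Working session

There is one attempt and no reset: what is moved stays moved. The work goes in short steps, Python scripts to look and compute and a tool call to move; the robot and the scene stay as the last step left them, time stands still between calls to the robot, and variables do not carry over. Pictures are saved under pics/ and viewed, at most 10 in all, crops included, and the job is handed in when it is done.

```bash
ls; mkdir -p pics; python3 - <<'E'
from plant import r, cam, get_state, close_job
import cv2,numpy as np
for n in("top","side"):
    c=cam.capture(n); cv2.imwrite(f"pics/{n}0.png",c["frame"][:,:,::-1]); np.savez(f"{n}0.npz",**c)
    print(n,c["fx"],c["cx"],c["cy"],np.round(c["cam_to_world"],3).tolist())
s=get_state();print(s,r.grip_depth)
E
```

```text
pics
plant.py
top 409.3590044300213 252.00823421353192 190.31945632536198 [[-0.027, -0.998, 0.061, 0.474], [-1.0, 0.028, 0.009, -0.049], [-0.011, -0.06, -0.998, 0.943], [0.0, 0.0, 0.0, 1.0]]
side 371.84692511067817 256.5160537787101 191.68009681576896 [[0.907, -0.251, 0.339, 0.246], [-0.422, -0.537, 0.73, -0.687], [-0.001, -0.805, -0.593, 0.607], [0.0, 0.0, 0.0, 1.0]]
{'time_s': 0.1, 'joints': array([ 8.02199992e+01,  2.05882525e+01,  6.39428948e-01, -1.46212904e-02,
       -7.01351939e+01, -1.65067410e+01]), 'qd': array([-0.04167659, -0.19333215,  0.17561614,  0.04282879,  0.09059306,
       -0.02170924]), 'joint_torque': array([-1.00584268e-03, -5.84162629e+01,  2.93749255e+01,  7.01528192e+00,
        1.01769750e-02, -5.30479656e-05]), 'tcp_pos': array([0.29878617, 0.60480031, 0.22571885]), 'eef_rot': array([ 1.79915540e+02, -1.06943389e-02, -2.62917124e+01]), 'contact_force': array([ 0.19125577,  0.1428586 , -0.77121105]), 'moment': array([-0.00468652,  0.019266  , -0.04616478]), 'gripper_force': 0.0, 'gripper_width': 0.08757673333664975} 0.0188
```

View pics/top0.png

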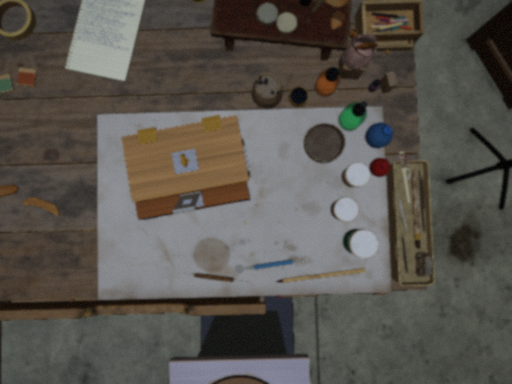

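View pics/side0.png

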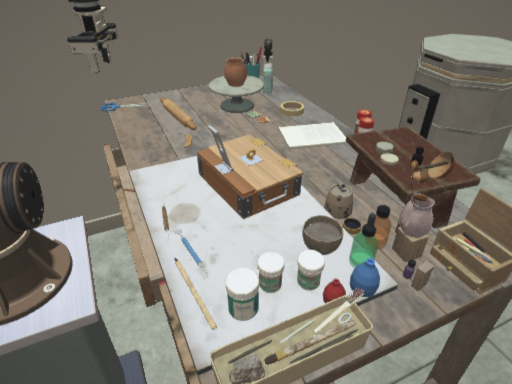

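```bash
cat > h.py <<'E'
import numpy as np,cv2
def cloud(c):
    z=c["z_map"];v,u=np.indices(z.shape)
    p=np.stack([(u-c["cx"])/c["fx"]*z,(v-c["cy"])/c["fy"]*z,z,np.ones_like(z)],-1)
    w=(p@np.asarray(c["cam_to_world"]).T)[...,:3]; w[z==0]=np.nan; return w
E
python3 - <<'E'
from h import *
t=np.load("top0.npz");s=np.load("side0.npz")
W=cloud(t)
roi=np.zeros(W.shape[:2],bool);roi[105:225,110:262]=1
m=roi&(abs(W[...,2]-.086)<.006)
P=W[m][:,:2]
(c,sz,a)=cv2.minAreaRect((P*1000).astype(np.float32));print("rect",c,sz,a,np.median(W[m][:,2]))
print("table z",np.nanmedian(W[230:290,120:180,2]))
for y0 in range(174,214,4): print(y0,[None if np.isnan(W[y0,x,2]) else tuple(int(q) for q in W[y0,x]*1000) for x in range(170,212,4)])
a=cv2.resize(t["frame"][100:225,110:260,::-1],None,fx=5,fy=5,interpolation=cv2.INTER_CUBIC)[:600];
cv2.imwrite("pics/a.png",a)
b=cv2.resize(s["frame"][115:215,190:305,::-1],None,fx=6,fy=6,interpolation=cv2.INTER_CUBIC)
cv2.imwrite("pics/b.png",b)
E
```

```text
rect (583.371337890625, 96.76405334472656) (187.5601806640625, 251.70631408691406) 9.009444236755371 0.0829088885959145
table z -0.0024159946791773024
174 [(564, 130, 86), (565, 123, 79), (564, 113, 85), (564, 105, 81), (564, 97, 80), (564, 88, 79), (563, 79, 83), (563, 71, 79), (563, 63, 81), (563, 54, 80), (562, 46, 83)]
178 [(556, 130, 82), (556, 123, 80), (556, 113, 84), (555, 105, 83), (555, 97, 82), (555, 88, 83), (555, 80, 81), (554, 71, 83), (554, 63, 84), (554, 54, 83), (554, 46, 83)]
182 [(548, 130, 84), (547, 122, 85), (547, 114, 80), (547, 105, 85), (547, 97, 81), (547, 89, 81), (546, 80, 84), (546, 72, 81), (546, 63, 84), (546, 55, 80), (545, 46, 81)]
186 [(539, 130, 84), (539, 122, 82), (539, 114, 82), (539, 106, 81), (538, 97, 84), (538, 89, 81), (538, 80, 81), (537, 71, 84), (537, 63, 83), (537, 55, 82), (537, 46, 82)]
190 [(531, 131, 82), (531, 123, 82), (530, 114, 83), (530, 106, 82), (530, 97, 81), (529, 88, 84), (529, 80, 83), (533, 81, 19), (529, 63, 82), (529, 55, 78), (528, 47, 81)]
194 [(522, 131, 84), (522, 123, 82), (526, 128, 12), (521, 105, 84), (521, 96, 90), (521, 88, 90), (520, 78, 98), (519, 69, 104), (520, 63, 83), (520, 55, 84), (520, 47, 80)]
198 [(514, 131, 84), (514, 122, 83), (513, 114, 82), (512, 100, 116), (511, 90, 123), (511, 82, 128), (510, 72, 136), (510, 65, 134), (512, 63, 86), (512, 55, 84), (512, 47, 79)]
202 [(505, 132, 81), (505, 123, 83), (503, 102, 146), (502, 93, 152), (504, 97, 87), (504, 88, 87), (501, 67, 174), (504, 72, 86), (503, 64, 83), (503, 55, 83), (503, 47, 83)]
206 [(497, 132, 81), (497, 123, 82), (494, 96, 182), (494, 88, 184), (493, 79, 192), (493, 71, 198), (492, 62, 204), (495, 72, 85), (495, 64, 82), (495, 56, 80), (495, 50, 58)]
210 [(489, 131, 84), (486, 99, 202), (486, 92, 202), (486, 84, 204), (486, 77, 202), (485, 70, 202), (489, 94, -2), (488, 85, -3), (488, 76, -3), (488, 66, 0), (488, 57, 0)]
```

View pics/a.png

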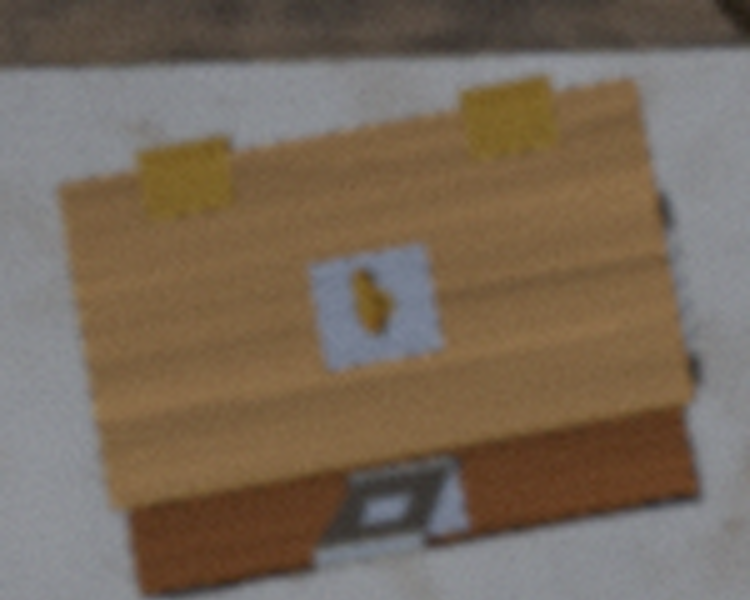

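View pics/b.png

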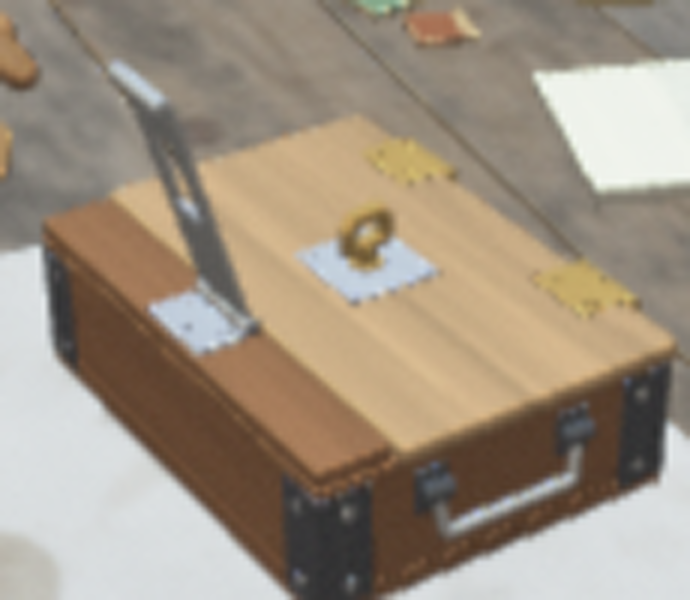

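```bash
python3 - <<'E'
from h import *
t=np.load("top0.npz");s=np.load("side0.npz")
W=cloud(t);roi=np.zeros(W.shape[:2],bool);roi[105:190,110:262]=1   # lid + part of deck, no hasp
from scipy.optimize import least_squares,minimize
m=np.zeros(W.shape[:2],np.uint8);m[105:225,110:262]=(abs(W[105:225,110:262,2]-.083)<.009)
m=cv2.morphologyEx(m,cv2.MORPH_OPEN,np.ones((3,3)));m=cv2.morphologyEx(m,cv2.MORPH_CLOSE,np.ones((25,25)))
# IoU-type fit of known top outline (deck 240 wide, lid 252 wide) on a 1mm grid of projected pixels
T=np.linalg.inv(t["cam_to_world"])
def proj(c,P):
    q=(np.c_[P,np.ones(len(P))]@np.linalg.inv(c["cam_to_world"]).T);return np.c_[q[:,0]/q[:,2]*c["fx"]+c["cx"],q[:,1]/q[:,2]*c["fy"]+c["cy"]]
out=np.array([[-90,-120],[-54,-120],[-54,-126],[90,-126],[90,126],[-54,126],[-54,120],[-90,120]])/1000
def pose(p,P):
    c,s_=np.cos(p[2]),np.sin(p[2]);return np.c_[p[0]+c*P[:,0]-s_*P[:,1],p[1]+s_*P[:,0]+c*P[:,1],P[:,2]]
def cost(p):
    px=proj(t,pose(p,np.c_[out,np.full(8,.0828)]))
    im=np.zeros((384*1,512),np.uint8);cv2.fillPoly(im,[np.round(px*16).astype(np.int32)],255,cv2.LINE_AA,4)
    return np.abs(im/255.-m).sum()
f=min((minimize(cost,[.585+dx,.097,.16],method="Nelder-Mead",options=dict(initial_simplex=np.array([[.583+dx,.097,.16],[.593+dx,.097,.16],[.583+dx,.107,.16],[.583+dx,.097,.2]]))) for dx in(0,.004,-.004)),key=lambda f:f.fun)
p=f.x;print("case",p,np.degrees(p[2]),f.fun)
C,S=np.cos(p[2]),np.sin(p[2])
Q=W.copy();d=W[...,:2]-p[:2];Q[...,0]=C*d[...,0]+S*d[...,1];Q[...,1]=-S*d[...,0]+C*d[...,1];Q[...,2]+=.0022
h=(Q[...,2]>.105)&(abs(Q[...,1])<.04)&(Q[...,0]<-.03)&(Q[...,0]>-.2)
H=Q[h];print("hasp n",len(H));k=np.polyfit(H[:,2],H[:,0],1);print("x at z89",np.polyval(k,.089),"tilt deg from vertical to front",np.degrees(np.arctan(-k[0])),"zmax",np.percentile(H[:,2],98),"ymid",H[:,1].mean())
for n,c in(("top",t),("side",s)):
    w=cloud(c);d=w[...,:2]-p[:2];x=C*d[...,0]+S*d[...,1];y=-S*d[...,0]+C*d[...,1];z=w[...,2]
    e=(np.hypot(x-.012,y)<.022)&(z>.090)&(z<.13)
    print(n,e.sum(),"eye mean",x[e].mean(),y[e].mean(),z[e].max())
    hsv=cv2.cvtColor(c["frame"],cv2.COLOR_RGB2HSV)
    ctr=proj(c,pose(p,np.array([[.012,0,.104]])))[0];print("ctr px",ctr)
    u0,v0=np.round(ctr).astype(int);sub=hsv[v0-14:v0+15,u0-14:u0+15]
    mk=((sub[...,1]>95)&(sub[...,0]<35)&(np.hypot(*np.mgrid[-14:15,-14:15])<(10 if n=="top" else 9))).astype(float)
    best=[]
    for a in np.arange(-90,90,2):
        ph=np.linspace(0,2*np.pi,60);A=np.radians(a);im=np.zeros((384,512),np.uint8)
        for r_ in(.008,.0095,.011,.0125):
          for o in(-.004,-.002,0,.002,.004):
            lx=r_*1.1*np.cos(ph);P=np.c_[.012+lx*np.cos(A)-o*np.sin(A),lx*np.sin(A)+o*np.cos(A),.102+np.clip(r_*np.sin(ph),-.0115,.0115)]
            px=proj(c,pose(p,P));cv2.polylines(im,[np.round(px*16).astype(np.int32)],True,255,1,0,4)
        bb=im[v0-14:v0+15,u0-14:u0+15]>0
        sc=max((np.roll(bb,(i,j),(0,1))*mk).sum()/np.maximum(np.roll(bb,(i,j),(0,1)),mk).sum() for i in(-2,-1,0,1,2) for j in(-2,-1,0,1,2))
        best.append((round(sc,3),a))
    print(mk.sum(),sorted(best)[::-1][:8])
E
```

```text
case [0.58139645 0.09580448 0.16099527] 9.224349514517426 420.4156862745098
hasp n 310
x at z89 -0.05838650859295773 tilt deg from vertical to front 17.238899542966095 zmax 0.20719622759148112 ymid 0.00034551912848203965
top 62 eye mean 0.008783386555764747 -0.0005282812482587208 0.11745966621467252
ctr px [183.62680103 158.9730114 ]
50.0 [(np.float64(0.583), np.int64(18)), (np.float64(0.575), np.int64(8)), (np.float64(0.575), np.int64(2)), (np.float64(0.571), np.int64(22)), (np.float64(0.571), np.int64(20)), (np.float64(0.57), np.int64(16)), (np.float64(0.57), np.int64(10)), (np.float64(0.568), np.int64(6))]
side 68 eye mean 0.009730474721954475 -0.002158124445781303 0.1161893540009521
ctr px [250.59927871 152.60194456]
63.0 [(np.float64(0.663), np.int64(26)), (np.float64(0.663), np.int64(10)), (np.float64(0.663), np.int64(8)), (np.float64(0.659), np.int64(30)), (np.float64(0.659), np.int64(28)), (np.float64(0.656), np.int64(12)), (np.float64(0.654), np.int64(34)), (np.float64(0.651), np.int64(24))]
```

The manual's scale: shifts go in shares of 750 mm and turns go in shares of 45 degrees. Converting my numbers, 0.487 m is 0.6493, 0.447 m is 0.596, -35.5 degrees is -0.7889.

```bash
cat > calc.py <<'E'
# usage: calc.py casex casey z relyaw [..]: tool-frame delta to case-frame point (m), tool x at relyaw deg from case x
import sys,numpy as np
from scipy.spatial.transform import Rotation as R
from plant import r, cam, get_state, close_job
p=np.array([.5805,.0958]);th=9.22
s=get_state();R0=R.from_euler("xyz",s["eef_rot"],degrees=True);pos=s["tcp_pos"]
Rc=R.from_euler("z",th,degrees=True)
print("now case",np.round(Rc.inv().apply(pos-[*p,0]),4),"eul",np.round(s["eef_rot"],2),"F",np.round(Rc.inv().apply(s["contact_force"]),2),"w",round(s["gripper_width"],4),"j",np.round(s["joints"],0))
a=list(map(float,sys.argv[1:]))
for i in range(0,len(a),4):
    x,y,z,w=a[i:i+4];g=Rc.apply([x,y,0])+[*p,z]
    Rt=R.from_euler("xyz",[180,0,th+w],degrees=True)
    print(np.round(R0.inv().apply(g-pos),4),np.round((R0.inv()*Rt).as_rotvec(degrees=True),2))
E
```

hand_motion --motion '[[[0.0547, 0.036, 0, 0, 0, -0.0667], [0.108, 0.072, 0, 0, 0, -0.1333], [0.1627, 0.108, 0, 0, 0, -0.2], [0.216, 0.144, 0, 0, 0, -0.2667], [0.2707, 0.18, 0, 0, 0, -0.3333], [0.3253, 0.216, 0, 0, 0, -0.4], [0.3787, 0.2533, 0, 0, 0, -0.4667], [0.4333, 0.2893, 0, 0, 0, -0.5333], [0.488, 0.3253, 0, 0, 0, -0.6], [0.5413, 0.3613, 0, 0, 0, -0.6667], [0.596, 0.3973, 0, 0, 0, -0.7333], [0.6493, 0.4333, 0, 0, 0, -0.7889]]]' --finger_gap 0.05 --clamp_n 15

```text
time_s: 1.1
tcp_pos: [0.5494, 0.1702, 0.2265]
eef_rot: [-180.0, 0.0, 9.4]
contact_force: [-0.2, 0.9, 0.5]
gripper_width: 0.0499
gripper_force: 0.0
```

```bash
python3 calc.py 0.012 0 0.15 0 0.012 0 0.097 0
```

```text
now case [-0.0188  0.0784  0.2265] eul [-1.80e+02  1.00e-02  9.38e+00] F [-0.1   0.92  0.48] w 0.0499 j [ 37.  11. -12.  -0. -67.  63.]
[0.0306 0.0785 0.0765] [-0.    0.01  0.16]
[0.0306 0.0785 0.1295] [-0.    0.01  0.16]
```

In the tool's units: 0.075 m is 0.1, 0.07 m is 0.0933.

hand_motion --motion '[[[0.02, 0.0467, 0, 0, 0, 0], [0.04, 0.0933, 0.04, 0, 0, 0], [0.04, 0.1, 0.08, 0, 0, 0], [0.04, 0.1, 0.1, 0, 0, 0], [0.04, 0.1, 0.1, 0, 0, 0], [0.04, 0.1, 0.1, 0, 0, 0]]]' --finger_gap 0.05 --clamp_n 15

```text
time_s: 1.6
tcp_pos: [0.5903, 0.1025, 0.1509]
eef_rot: [179.9, 0.1, 9.2]
contact_force: [0.9, 0.5, 1.2]
gripper_width: 0.0498
gripper_force: 0.0
```

```bash
python3 calc.py 0.012 0 0.15 0 0.012 0 0.098 0
```

```text
now case [0.0107 0.005  0.1509] eul [1.7994e+02 1.2000e-01 9.2000e+00] F [0.93 0.36 1.16] w 0.0498 j [ 29.  17. -15.   0. -58.  71.]
[0.0013 0.005  0.0009] [ 0.06  0.12 -0.02]
[0.0014 0.005  0.0529] [ 0.06  0.12 -0.02]
```

In the tool's units: 0.052 m is 0.0693, 0.02 m is 0.0267.

hand_motion --motion '[[[0, 0.0053, 0.0267, 0, 0, 0], [0.0013, 0.0053, 0.0693, 0, 0, 0], [0.0013, 0.0053, 0.0693, 0, 0, 0], [0.0013, 0.0053, 0.0693, 0, 0, 0]]]' --finger_gap 0.05 --clamp_n 15

```text
time_s: 1.93
tcp_pos: [0.592, 0.0996, 0.1002]
eef_rot: [180.0, 0.1, 9.3]
contact_force: [-0.1, 0.5, 1.3]
gripper_width: 0.0501
gripper_force: 0.0
```

```bash
python3 calc.py 0.012 0 0.15 0 0.012 0 0.098 0
python3 - <<'E'
from plant import r, cam, get_state, close_job;from h import *
c=cam.capture("side");cv2.imwrite("pics/c.png",cv2.resize(c["frame"][70:220,150:330,::-1],None,fx=4,fy=4,interpolation=cv2.INTER_CUBIC))
E
```

```text
now case [0.0119 0.0019 0.1002] eul [1.7996e+02 6.0000e-02 9.2900e+00] F [0.   0.5  1.27] w 0.0501 j [ 28.  20. -18.   0. -52.  71.]
[-0.      0.002  -0.0498] [0.04 0.06 0.07]
[0.0001 0.0019 0.0022] [0.04 0.06 0.07]
```

View pics/c.png

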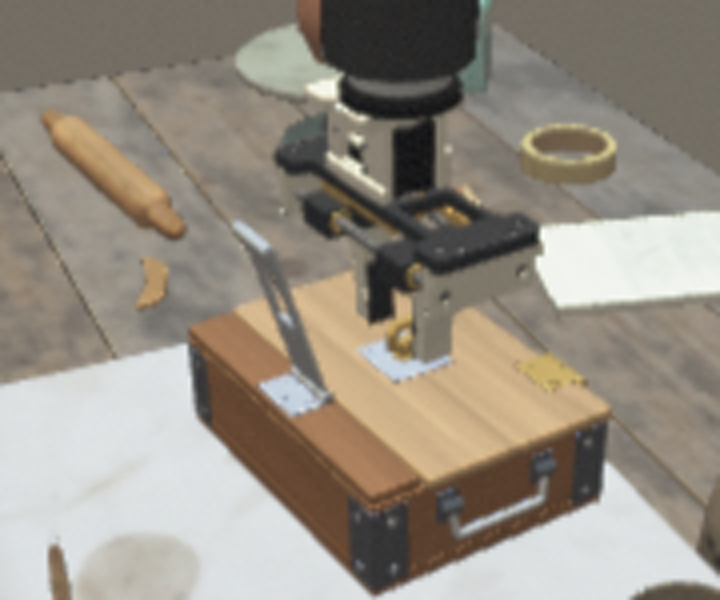

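In the tool's units: 0.001 m is 0.0013.

hand_motion --motion '[[[0, 0.0013, 0.0013, 0, 0, 0], [0, 0.0013, 0.0013, 0, 0, 0], [0, 0.0013, 0.0013, 0, 0, 0], [0, 0.0013, 0.0013, 0, 0, 0], [0, 0.0013, 0.0013, 0, 0, 0]]]' --finger_gap 0 --clamp_n 10

```text
time_s: 2.4
tcp_pos: [0.5926, 0.0983, 0.0992]
eef_rot: [-180.0, -0.1, 9.2]
contact_force: [0.8, -0.1, 0.5]
gripper_width: 0.0219
gripper_force: 0.0
```

```bash
python3 calc.py 0.012 0 0.15 0 0.012 0 0.098 0
```

```text
now case [0.0124 0.0005 0.0992] eul [-1.7999e+02 -5.0000e-02  9.2200e+00] F [ 0.76 -0.22  0.46] w 0.0219 j [ 28.  20. -18.   0. -52.  71.]
[-0.0003  0.0005 -0.0508] [-0.01 -0.05 -0.  ]
[-0.0004  0.0005  0.0012] [-0.01 -0.05 -0.  ]
```

hand_motion --motion '[[[0, 0, 0, 0, 0, 0], [0, 0, 0, 0, 0, 0], [0, 0, 0, 0, 0, 0], [0, 0, 0, 0, 0, 0], [0, 0, 0, 0, 0, 0], [0, 0, 0, 0, 0, 0]]]' --finger_gap 0 --clamp_n 10

```text
time_s: 2.9
tcp_pos: [0.5926, 0.0988, 0.0987]
eef_rot: [-180.0, -0.0, 9.2]
contact_force: [-1.3, 5.7, 1.1]
gripper_width: 0.0074
gripper_force: 10.0
```

```bash
python3 calc.py 0.012 0 0.15 0
```

```text
now case [0.0124 0.001  0.0987] eul [-1.7997e+02 -4.0000e-02  9.2200e+00] F [-0.39  5.85  1.1 ] w 0.0074 j [ 28.  20. -18.  -0. -52.  71.]
[-0.0004  0.0009 -0.0513] [-0.03 -0.04  0.  ]
```

In the tool's units: -0.155 m is -0.2067, -0.15 m is -0.2.

hand_motion --motion '[[[0, 0, 0, 0, 0, 0], [0, 0, 0, 0, 0, 0], [0, 0, -0.04, 0, 0, 0], [0, 0, -0.0933, 0, 0, 0], [0, 0, -0.1467, 0, 0, 0], [0, 0, -0.2, 0, 0, 0], [-0.0467, 0, -0.2067, 0, 0, 0], [-0.1, 0, -0.2067, 0, 0, 0], [-0.1533, 0, -0.2067, 0, 0, 0], [-0.1933, 0, -0.2067, 0, 0, 0], [-0.1933, 0, -0.2067, 0, 0, 0], [-0.1933, 0, -0.2067, 0, 0, 0]]]' --finger_gap 0.04 --clamp_n 10

```text
time_s: 3.9
tcp_pos: [0.4481, 0.0742, 0.2544]
eef_rot: [-180.0, -0.1, 9.2]
contact_force: [1.0, -0.7, -0.4]
gripper_width: 0.0399
gripper_force: 0.0
```

```bash
python3 calc.py -0.13 0 0.17 0
```

```text
now case [-1.341e-01 -1.000e-04  2.544e-01] eul [-1.7998e+02 -1.0000e-01  9.2500e+00] F [ 0.84 -0.89 -0.45] w 0.0399 j [ 34.  -2. -23.   0. -69.  65.]
[ 0.004  -0.0001  0.0844] [-0.02 -0.1   0.03]
```

hand_motion --motion '[[[0, 0, 0.04, 0, 0, 0], [0, 0, 0.08, 0, 0, 0], [0, 0, 0.1107, 0, 0, 0], [0, 0, 0.1107, 0, 0, 0], [0, 0, 0.1107, 0, 0, 0]]]' --finger_gap 0 --clamp_n 10

```text
time_s: 4.32
tcp_pos: [0.4494, 0.0744, 0.1699]
eef_rot: [179.9, 0.2, 9.2]
contact_force: [-0.5, -0.2, 1.8]
gripper_width: 0.0125
gripper_force: 0.0
```

```bash
python3 calc.py -0.13 0 0.17 0
python3 - <<'E'
from plant import r, cam, get_state, close_job;from h import *
c=cam.capture("side");cv2.imwrite("pics/d.png",cv2.resize(c["frame"][50:220,130:330,::-1],None,fx=3.5,fy=3.5,interpolation=cv2.INTER_CUBIC))
E
```

```text
now case [-1.329e-01 -1.000e-04  1.699e-01] eul [1.7988e+02 1.6000e-01 9.2000e+00] F [-0.54 -0.13  1.84] w 0.0125 j [ 34.   2. -31.   0. -57.  65.]
[ 0.0029 -0.0001 -0.0001] [ 0.12  0.16 -0.02]
```

View pics/d.png

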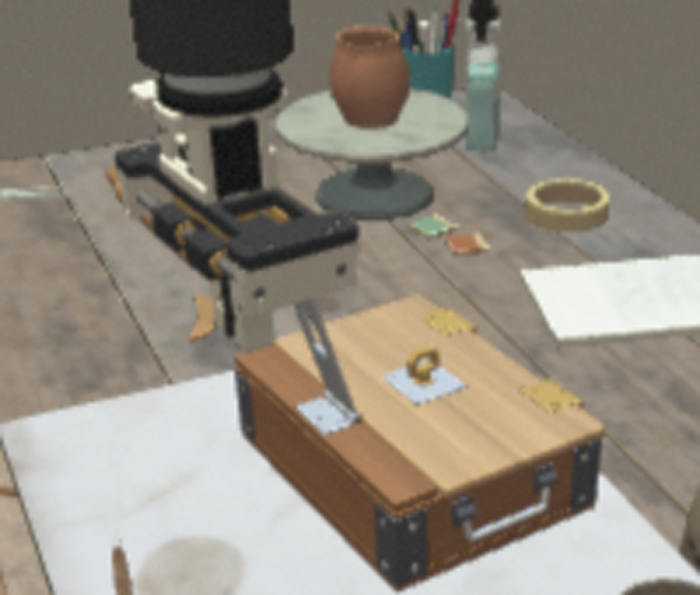

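In the tool's units: 0.14 m is 0.1867, 0.128 m is 0.1707.

hand_motion --motion '[[[0.0267, 0, -0.008, 0, 0, 0], [0.0533, 0, -0.0173, 0, 0, 0], [0.0813, 0, -0.0253, 0, 0, 0], [0.1, 0, -0.028, 0, 0, 0], [0.1173, 0, -0.028, 0, 0, 0], [0.1347, 0, -0.024, 0, 0, 0], [0.1533, 0, -0.0187, 0, 0, 0], [0.1707, 0, -0.0093, 0, 0, 0], [0.1867, 0, 0.0013, 0, 0, 0], [0.1867, 0, 0.0013, 0, 0, 0], [0.1867, 0, 0.0013, 0, 0, 0]]]' --finger_gap 0 --clamp_n 10

```text
time_s: 5.28
tcp_pos: [0.5881, 0.0973, 0.1697]
eef_rot: [180.0, 0.0, 9.2]
contact_force: [-0.5, 0.1, 0.4]
gripper_width: 0.0004
gripper_force: 0.0
```

```bash
python3 calc.py 0.027 0 0.147 0 0.037 0 0.13 0 0.0425 0 0.111 0 0.045 0 0.096 0
python3 - <<'E'
from plant import r, cam, get_state, close_job;from h import *
c=cam.capture("side");cv2.imwrite("pics/e.png",cv2.resize(c["frame"][50:220,130:330,::-1],None,fx=3.5,fy=3.5,interpolation=cv2.INTER_CUBIC))
E
```

```text
now case [0.0077 0.0003 0.1697] eul [1.7998e+02 1.0000e-02 9.2000e+00] F [-0.51  0.15  0.42] w 0.0004 j [ 28.  16. -14.   0. -60.  71.]
[0.0193 0.0003 0.0226] [ 0.02  0.01 -0.02]
[0.0293 0.0003 0.0396] [ 0.02  0.01 -0.02]
[0.0348 0.0003 0.0586] [ 0.02  0.01 -0.02]
[0.0373 0.0002 0.0736] [ 0.02  0.01 -0.02]
```

View pics/e.png

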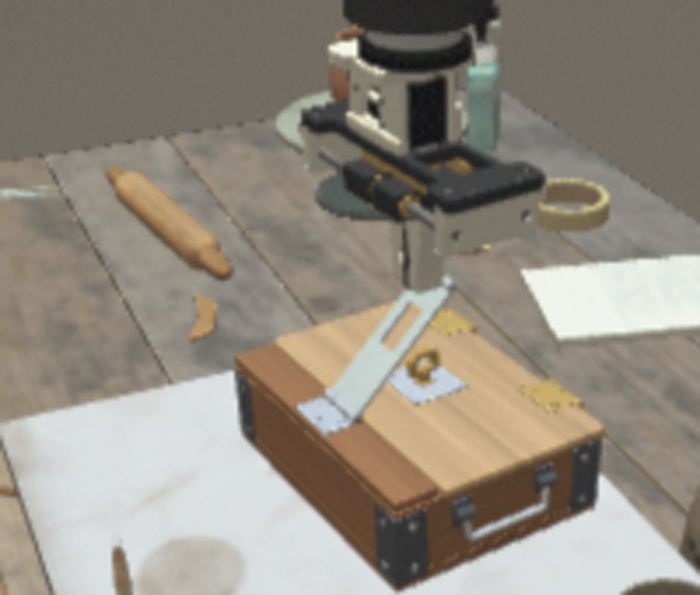

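Works as planned: hasp (tip at pixel 447,283 of the crop) is down to about 45°. Continue down the arc.

In the tool's units: 0.076 m is 0.1013, 0.074 m is 0.0987.

hand_motion --motion '[[[0.0133, 0, 0.0133, 0, 0, 0], [0.0253, 0, 0.0293, 0, 0, 0], [0.032, 0, 0.0413, 0, 0, 0], [0.0387, 0, 0.0533, 0, 0, 0], [0.0427, 0, 0.0667, 0, 0, 0], [0.0467, 0, 0.0787, 0, 0, 0], [0.048, 0, 0.0893, 0, 0, 0], [0.0493, 0, 0.0987, 0, 0, 0], [0.0493, 0, 0.1013, 0, 0, 0], [0.0493, 0, 0.1013, 0, 0, 0]]]' --finger_gap 0 --clamp_n 10

```text
time_s: 6.17
tcp_pos: [0.6237, 0.1032, 0.0929]
eef_rot: [180.0, 0.1, 9.2]
contact_force: [0.3, -1.0, -0.1]
gripper_width: 0.0002
gripper_force: 0.0
```

```bash
python3 calc.py 0.045 0 0.09 0
```

```text
now case [0.0438 0.0003 0.0929] eul [1.7998e+02 5.0000e-02 9.2100e+00] F [ 0.16 -1.08 -0.1 ] w 0.0002 j [ 27.  23. -14.   0. -53.  72.]
[0.0012 0.0003 0.0029] [ 0.02  0.05 -0.01]
```

In the tool's units: 0.005 m is 0.0067, 0.004 m is 0.0053.

hand_motion --motion '[[[0, 0, 0.0027, 0, 0, 0], [0, 0, 0.0053, 0, 0, 0], [0, 0, 0.0067, 0, 0, 0], [0, 0, 0.0067, 0, 0, 0], [0, 0, 0.0067, 0, 0, 0]]]' --finger_gap 0 --clamp_n 10

```text
time_s: 6.58
tcp_pos: [0.6243, 0.1034, 0.0901]
eef_rot: [-180.0, -0.1, 9.2]
contact_force: [-3.2, -0.1, 7.2]
gripper_width: 0.0003
gripper_force: 3.9
```

```bash
python3 calc.py
```

```text
now case [0.0445 0.0005 0.0901] eul [-1.7999e+02 -9.0000e-02  9.2400e+00] F [-3.19  0.37  7.24] w 0.0003 j [ 27.  23. -15.   0. -52.  72.]
```

hand_motion --motion '[[[0, 0, -0.04, 0, 0, 0], [0, 0, -0.0827, 0, 0, 0], [-0.02, 0, -0.0827, 0, 0, 0], [-0.044, -0.0013, -0.0827, 0, 0, 0], [-0.044, -0.0013, -0.0827, 0, 0, 0], [-0.044, -0.0013, -0.0827, 0, 0, 0]]]' --finger_gap 0.04 --clamp_n 10

```text
time_s: 7.08
tcp_pos: [0.5909, 0.0991, 0.1515]
eef_rot: [-180.0, -0.1, 9.2]
contact_force: [-0.0, 0.2, 0.6]
gripper_width: 0.0348
gripper_force: 0.0
```

```bash
python3 calc.py 0.0115 0.001 0.098 0
python3 - <<'E'
from plant import r, cam, get_state, close_job;from h import *
for n in("side",):
  c=cam.capture(n);cv2.imwrite("pics/f.png",cv2.resize(c["frame"][70:220,150:330,::-1],None,fx=4,fy=4,interpolation=cv2.INTER_CUBIC))
E
```

```text
now case [0.0108 0.0016 0.1515] eul [-1.7997e+02 -8.0000e-02  9.2400e+00] F [0.02 0.19 0.63] w 0.0348 j [ 28.  17. -15.  -0. -58.  71.]
[0.0006 0.0006 0.0535] [-0.03 -0.08  0.02]
```

View pics/f.png

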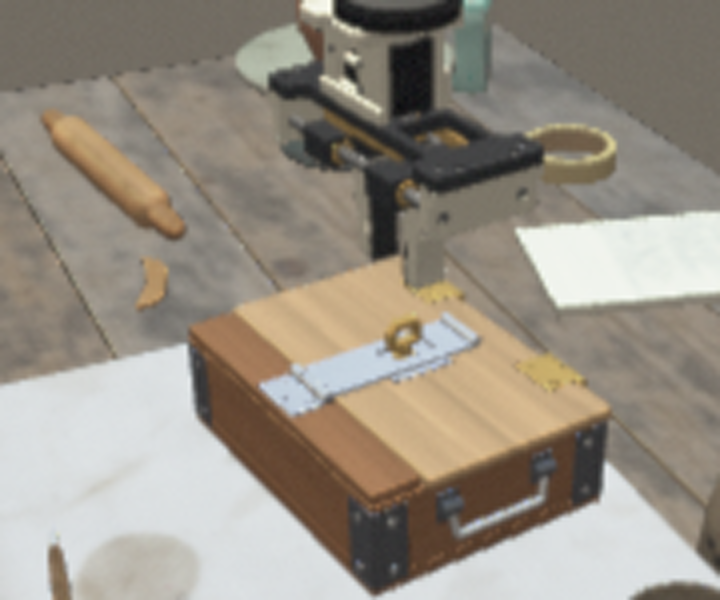

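In the tool's units: 0.0525 m is 0.07, 0.03 m is 0.04.

hand_motion --motion '[[[0, 0, 0.04, 0, 0, 0], [0, 0, 0.07, 0, 0, 0], [0, 0, 0.07, 0, 0, 0], [0, 0, 0.07, 0, 0, 0], [0, 0, 0.07, 0, 0, 0], [0, 0, 0.07, 0, 0, 0]]]' --clamp_n 15

```text
time_s: 7.63
tcp_pos: [0.5925, 0.0994, 0.0995]
eef_rot: [-180.0, -0.1, 9.2]
contact_force: [-0.2, -1.4, -0.1]
gripper_width: 0.0398
gripper_force: 0.0
```

hand_motion --motion '[[[0, 0, 0, 0, 0, 0], [0, 0, 0, 0, 0, 0], [0, 0, 0, 0, 0, 0], [0, 0, 0, 0, 0, 0], [0, 0, 0, 0, 0, 0], [0, 0, 0, 0, 0, 0], [0, 0, 0, 0, 0, 0], [0, 0, 0, 0, 0, 0]]]' --finger_gap 0 --clamp_n 20

```text
time_s: 8.3
tcp_pos: [0.5913, 0.0988, 0.0982]
eef_rot: [180.0, 0.0, 9.2]
contact_force: [-0.0, -1.7, 1.4]
gripper_width: 0.0073
gripper_force: 20.0
```

```bash
python3 calc.py 0.012 0.001 0.098 -90
```

```text
now case [0.0111 0.0012 0.0982] eul [179.98   0.     9.22] F [-0.31 -1.67  1.37] w 0.0073 j [ 28.  20. -19.   0. -52.  71.]
[0.0009 0.0002 0.0002] [ 2.e-02 -1.e-02  9.e+01]
```

In the tool's units: 45 degrees is 1.

hand_motion --motion '[[[0, 0, 0, 0, 0, 0.1333], [0, 0, 0, 0, 0, 0.2889], [0, 0, 0, 0, 0, 0.4444], [0, 0, 0, 0, 0, 0.6], [0, 0, 0, 0, 0, 0.7556], [0, 0, 0, 0, 0, 0.9111], [0, 0, 0, 0, 0, 1], [0, 0, 0, 0, 0, 1]]]' --clamp_n 20

```text
time_s: 8.97
tcp_pos: [0.5915, 0.0994, 0.0983]
eef_rot: [-179.9, -0.0, -36.0]
contact_force: [-0.9, 0.6, 1.9]
gripper_width: 0.0073
gripper_force: 20.0
```

```bash
python3 calc.py 0.012 0.001 0.098 -90
```

```text
now case [0.0114 0.0018 0.0983] eul [-1.7995e+02 -1.0000e-02 -3.5970e+01] F [-0.76  0.69  1.86] w 0.0073 j [ 28.  20. -19.  -0. -52.  26.]
[0.001  0.0002 0.0003] [-5.000e-02  1.000e-02  4.481e+01]
```

In the tool's units: 45 degrees is 1.

hand_motion --motion '[[[0, 0, 0, 0, 0, 0.1556], [0, 0, 0, 0, 0, 0.3111], [0, 0, 0, 0, 0, 0.4667], [0, 0, 0, 0, 0, 0.6222], [0, 0, 0, 0, 0, 0.7778], [0, 0, 0, 0, 0, 0.9111], [0, 0, 0, 0, 0, 1], [0, 0, 0, 0, 0, 1], [0, 0, 0, 0, 0, 1]]]' --clamp_n 20

```text
time_s: 9.72
tcp_pos: [0.5921, 0.0998, 0.0982]
eef_rot: [-179.9, 0.0, -80.5]
contact_force: [2.9, 3.9, -1.1]
gripper_width: 0.0075
gripper_force: 20.0
```

```bash
python3 calc.py 0.012 0.001 0.098 -90
```

```text
now case [0.012  0.0021 0.0982] eul [-1.799e+02  5.000e-02 -8.053e+01] F [ 3.45  3.36 -1.09] w 0.0075 j [ 28.  20. -18.  -0. -51. -19.]
[0.0011 0.0001 0.0002] [-0.1   0.05  0.25]
```

In the tool's units: -0.16 m is -0.2133, -0.15 m is -0.2.

hand_motion --motion '[[[0, 0, 0, 0, 0, 0], [0, 0, 0, 0, 0, 0], [0, 0, 0, 0, 0, 0], [0, 0, -0.0267, 0, 0, 0], [0, 0, -0.0667, 0, 0, 0], [0, 0, -0.1133, 0, 0, 0], [0, 0, -0.16, 0, 0, 0], [0, -0.0467, -0.2, 0, 0, 0], [0, -0.0933, -0.2133, 0, 0, 0], [0, -0.1333, -0.2133, 0, 0, 0], [0, -0.1333, -0.2133, 0, 0, 0], [0, -0.1333, -0.2133, 0, 0, 0]]]' --finger_gap 0.035 --clamp_n 20

```text
time_s: 10.72
tcp_pos: [0.6902, 0.1147, 0.2561]
eef_rot: [179.8, -0.0, -80.8]
contact_force: [-1.0, -0.4, -0.6]
gripper_width: 0.0348
gripper_force: 0.0
```

```bash
python3 calc.py
python3 - <<'E'
from plant import r, cam, get_state, close_job;from h import *
c=cam.capture("side");a=cv2.resize(c["frame"][110:220,190:310,::-1],None,fx=3.3,fy=5,interpolation=cv2.INTER_CUBIC)
t=cam.capture("top");b=cv2.resize(t["frame"][100:300,110:400,::-1],(400,276),interpolation=cv2.INTER_CUBIC)
b=np.vstack([b,np.zeros((a.shape[0]-276,400,3),np.uint8)]);cv2.imwrite("pics/g.png",np.hstack([a,b]))
t0=np.load("top0.npz")["frame"].astype(int);print([ [np.abs(t["frame"][v:v+40,u:u+50].astype(int)-t0[v:v+40,u:u+50]).mean().round(1) for u in(300,345)] for v in(120,160,200,225)])
E
```

```text
now case [0.1113 0.001  0.2561] eul [ 1.7982e+02 -3.0000e-02 -8.0790e+01] F [-1.09 -0.24 -0.6 ] w 0.0348 j [ 25.  22.   7.  -0. -75. -16.]
[[np.float64(4.4), np.float64(4.7)], [np.float64(5.9), np.float64(5.3)], [np.float64(6.1), np.float64(5.6)], [np.float64(5.9), np.float64(5.7)]]
```

View pics/g.png

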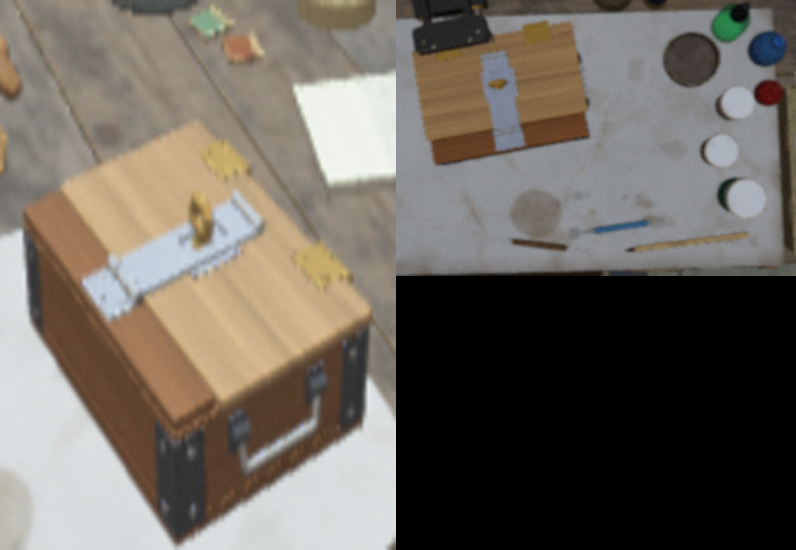

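The hasp lies flat and the eye, at crop (200,220) in the side view and (498,84) in the top view, stands crosswise. The jars and bowl haven't moved, so I'm handing in.

```bash
python3 -c "
from plant import r, cam, get_state, close_job
print(close_job())"
```

```text
the job is handed in; nothing more can be done
None
```

The case is fastened and the job handed in at about 11 s: the hasp lies flat on the shut lid with the eye turned crosswise over its slot, the jars and bowl have not moved, and the arm is clear (the hand-in returned no verdict).

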